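# Make up the weighing kit and the colour kit for the oil tests

## Robot

A 7-joint arm with a two-finger parallel gripper is mounted at the origin on the work surface. World frame = base frame: x ahead of the robot, y to its left, z up, the work surface at z = 0. Lengths are in mm, angles in rad, forces in N, time in s.
With the tool pointing down it reaches from about 400 to 850 mm from the base axis. Payload 4.5 kg.
Tool frame: the origin (TCP) lies at the centre of the arm's flange, where the gripper is bolted on; the fingertips stand 173 mm ahead of it and the grasp point (between the pads) lies 155 mm ahead of it; z points along the fingers, y is the line along which they close (so a half turn about z gives the same grasp; the last joint's range is limited). The gripper opens to 85 mm and grips with 20 to 120 N. Pads are 22 mm wide; open, the fingers measure 114 mm over their backs; the gripper's body (76 mm by 85 mm) begins 54 mm behind the grasp point. The pads swing forward as they close: fully open they stand 13 mm farther back than shut.
Start: joints at [0.034, 0.689, -0.195, 1.565, 0.157, 0.902, -0.215], TCP at [625.01, 0.024, 404.717] pointing down, gripper open.
Joint ranges: [-3.01, 3.01], [-0.46, 2.08], [-1.47, 1.51], [0.13, 2.56], [-1, 4.14], [0.04, 2.09], [-2.66, 2.66]. Speed limits (rad/s): [2.57, 2.57, 3.14, 3.14, 3.14, 3.14, 3.14].

## Interface

Orientations are given as a rotation vector (axis times angle).
In Python, from plant import r, snapshot, spot_in, silhouettes, landmark_of gives the robot as it stands. The module is installed in compiled form; this text tells all that it offers.
- The arm moves only by the tool jog_arm, never from a script. Its argument "increments" is a list of rows, each a list of 3 entries, a list of its own where there are three numbers: the shift along the world's x, y, z in units of 30 mm (1.0 is 30 mm), then the turn about the world's z in units of 5 degrees (1.0 is 5 degrees), then the gripper's target within -1 to 1 (fully open at 1, half-way at 0, shut at -1). In form: [[[x, y, z], spin, jaw], ...]. A call has 1 to 20 rows; each row is the pose to reach, as a shift and turn from the pose commanded when the call began; what a row does not reach only later rows make up. A row lasts 1/12 s, in which the tool goes at most 41.7 mm and 7.16 degrees, less where a joint would pass 70% of its speed; a pose out of reach is approached as far as the arm can. A call with a gripper value outside its range is refused whole. The fingers move at their own pace and stop on an object; "force" is the grip in N (left out, the last holds). Time passes only in rows, so rows that repeat a pose let the fingers close. It gives the time, the measured TCP pose, the force, the opening and the grip force at its end, in the units of the state.
- r.get_obs(): the state, without advancing time (a new reading comes with each control period).
- snapshot(name): name is "scene" or "side" or "wrist"; returns a dict with "color" (420x560x3 uint8, red, green, blue), "intrinsics" (3x3 intrinsics, pixels), "D" ([k1, k2, p1, p2, k3] as OpenCV has them; the pictures are not rectified), "R" (3x3) and "t" (3): a world point X has camera coordinates R X + t. Camera axes: x right, y down, z forward; pixel columns grow to the right and rows downward; lengths in mm; the calibration is good to about 2 mm. A picture is of the moment at which its call begins. There is no depth.
- r.job_done(): hands the job in; it is judged then, once.
Trained networks look in a picture, given as the dict that the camera call returned (one of the last four; its "shot" number tells which), for a name from the list of things; names that differ only in an ending like _2 or _b are one class to them, and where a whole thing is asked for, a point or a joint stands for the part that bears it (a point fixed in the world has none). Each returns a list of dicts, best first, with "p" (0 to 1); they miss things now and then, are a little off and sometimes report something else, mostly with a low value. They report only what shows in the picture. A call takes as long as a camera call. They do not tell look-alikes from the thing itself.
- spot_in(picture, thing): "location" ([x, y, z] in mm, in world coordinates, good to about 4 mm: the middle of the surface that is visible of it).
- silhouettes(picture, thing): "region" (420x560 bool, what is visible of it).
- landmark_of(picture, thing): "location" ([x, y, z] in mm, in world coordinates, good to about 4 mm: a listed point, or the origin of a listed thing).
The state is a dict: "clock": time; "joints": joint angles; "joint_velocities": joint speeds; "tau": joint torques, N m; "eef_pos": TCP position; "tool_rot": TCP orientation; "contact_force": force on the tool from outside, world axes, zero at the start; "ft_torque": the same for the moment, N m; "opening": opening from 0.0 (shut) to 1.0 (fully open); "grip_force": force on a finger pad.
Only numpy, scipy, OpenCV 4.12 (cv2) and the standard library are available. Lean on these libraries where they do the work, as an engineer would, in place of code of your own. Each camera call takes 0.05 s, during which the arm holds its last target. There are 200 camera calls.

## Task

Make up two test kits from the stock on the bench. In the three-bay tray goes the weighing kit: the tall bottle in the middle bay, the steel cup and the balance weight in the end bays, either way round; in the two-bay tray goes the colour kit: the squat jar and the rectangular cell, one to a bay, either way round. Stand each thing upright on the floor of its bay, never tip any of them over on the way, and leave the cork stopper and the porcelain dish where they are.

Things in the scene. Friction and masses are not known exactly. Their poses are not given: they have to be found in the camera images.
- tall_mid (a point): The tall sample bottle: round, filled with pale oil, narrowing to a neck with a black cap. 38 mm diameter over its lower half, 84 mm tall, about 100 g. This point is its centre, half-way up; z points up when it stands upright.
- jar_mid (a point): The squat sample jar: round, pale oil, wide black cap. 44 mm diameter, 58 mm tall, about 100 g. This point is its centre, half-way up; z points up when it stands upright.
- cup_mid (a point): The steel cup: plain straight-sided cup, open at the top, 40 mm diameter, 60 mm tall, wall 2 mm, about 80 g. This point is its centre, half-way up; z points up when it stands upright.
- weight_mid (a point): The balance weight: steel cylinder 32 mm diameter up to 42 mm, then a narrow neck and a small knob of 22 mm diameter; 58 mm tall in all, about 250 g. This point is its centre, half-way up; z points up when it stands upright.
- cell_mid (a point): The rectangular cell: a closed rectangular glass of pale oil with a white lid, 36 mm along its x, 28 mm along its y, 60 mm tall, about 100 g. This point is its centre, half-way up; z points up when it stands upright.
- stopper_mid (a point): A loose cork stopper among the stock, 36 mm diameter at the top, 30 mm tall; not wanted in either kit. This point is its centre, half-way up; z points up when it stands upright.
- dish_mid (a point): A small white porcelain dish among the stock, 52 mm diameter at the rim, 18 mm tall; not wanted in either kit. This point is its centre, half-way up; z points up when it stands upright.
- tray3: The long white kit tray with three bays, 245 mm long along its y, bay centres at y = -80, 0 and +80 mm, x = 0. Fixed to the bench, 12 mm thick, 85 mm wide along its x. Square bays, 62 mm inside, floor 5 mm above the bench and 7 mm below the tray's top face, in one row along the tray's y. Origin at the centre of its underside.
- tray2: The shorter white kit tray with two bays, 165 mm long along its y, bay centres at y = -40 and +40 mm, x = 0. Fixed to the bench, 12 mm thick, 85 mm wide along its x. Square bays, 62 mm inside, floor 5 mm above the bench and 7 mm below the tray's top face, in one row along the tray's y. Origin at the centre of its underside.
Not all that is in view belongs to the job. What is shaped like the part that bears tall_mid but blue or red is not meant.

How it is judged:
By the outcome, as a careful person would: the job done as asked, in the order asked, and still so for the second after the job is handed in, with the robot touching nothing.
It also fails if it takes over 133 s, if anything falls off the work surface, if the arm or the gripper's body presses on something with over 40 N, if the wrist force passes 120 N, or if a joint passes its speed limit or range.

## Working session

There is one attempt and no reset: what is moved stays moved. The work goes in short steps, Python scripts to look and compute and a tool call to move; the robot and the scene stay as the last step left them, time stands still between calls to the robot, and variables do not carry over. Pictures are saved under pics/ and viewed, at most 14 in all, crops included, and the job is handed in when it is done.

Besides the shell and the picture viewer there is one more tool, called after ">>>" by a JSON object that holds its "op" and its "data". jog_arm: Moves the arm, as the interface text tells. Its arguments: {"type":"object","properties":{"increments":{"type":"array"},"force":{"type":"number"}},"required":["increments"]}

```bash
mkdir -p pics; cat > look.py <<'E'
import cv2,numpy as np
from plant import r,snapshot,spot_in,silhouettes,landmark_of
N=['tall_mid','jar_mid','cup_mid','weight_mid','cell_mid','stopper_mid','dish_mid','tray3','tray2']
def save(p,n): cv2.imwrite('pics/%s.png'%n,cv2.cvtColor(p['color'],cv2.COLOR_RGB2BGR))
def proj(p,X): return cv2.projectPoints(np.array([X],float),cv2.Rodrigues(p['R'])[0],p['t'],p['intrinsics'],np.array(p['D'],float))[0].ravel()
E
python3 - <<'E'
from look import *
for c in ['scene','side']:
    p=snapshot(c); save(p,c+'0'); print(c,'cam',(-p['R'].T@p['t']).round())
    for n in N:
        for d in landmark_of(p,n)[:4]:
            print(n,np.round(d['location']),round(d['p'],2),proj(p,d['location']).round())
o=r.get_obs();print(o['clock'],o['tool_rot'],o['eef_pos'])
E
```

```text
scene cam [1156.  438.  682.]
tall_mid [ 474. -308.   42.] 0.83 [192. 161.]
tall_mid [ 374. -214.   39.] 0.78 [246. 157.]
tall_mid [ 468. -231.   45.] 0.73 [216. 169.]
jar_mid [473. 244.  33.] 0.58 [394. 257.]
cup_mid [ 424. -118.   31.] 0.72 [264. 182.]
weight_mid [427. 367.  24.] 0.76 [458. 273.]
cell_mid [474. 243.  34.] 0.33 [393. 257.]
stopper_mid [ 416. -363.   14.] 0.55 [194. 153.]
dish_mid [464.  -2.   6.] 0.77 [295. 217.]
dish_mid [ 619. -161.    1.] 0.6 [196. 226.]
tray3 [619. 123.  -2.] 0.66 [302. 285.]
tray2 [619. 123.  -2.] 0.66 [302. 285.]
side cam [ 153. -681.  505.]
tall_mid [ 476. -309.   46.] 0.96 [337. 306.]
tall_mid [ 469. -230.   45.] 0.81 [309. 281.]
tall_mid [ 375. -218.   42.] 0.8 [260. 294.]
tall_mid [ 424. -125.   31.] 0.17 [262. 263.]
jar_mid [472. 249.  28.] 0.73 [219. 187.]
cup_mid [ 421. -123.   29.] 0.89 [260. 263.]
weight_mid [429. 368.  28.] 0.53 [192. 175.]
weight_mid [ 470. -228.   45.] 0.53 [309. 280.]
cell_mid [427. 129.  34.] 0.77 [218. 207.]
stopper_mid [ 415. -358.   13.] 0.6 [322. 353.]
dish_mid [465.   3.  10.] 0.67 [254. 236.]
tray3 [620. 126.   4.] 0.92 [285. 202.]
tray3 [ 623. -163.    4.] 0.91 [350. 257.]
tray3 [ 468. -226.   46.] 0.36 [307. 280.]
tray2 [620. 126.   4.] 0.92 [285. 202.]
tray2 [ 623. -163.    4.] 0.91 [350. 257.]
tray2 [ 468. -226.   46.] 0.36 [307. 280.]
1.0 [-2.22132944e+00 -2.22153759e+00 -1.02913169e-04] [6.24999745e+02 5.45818132e-02 4.04719872e+02]
```

View pics/scene0.png

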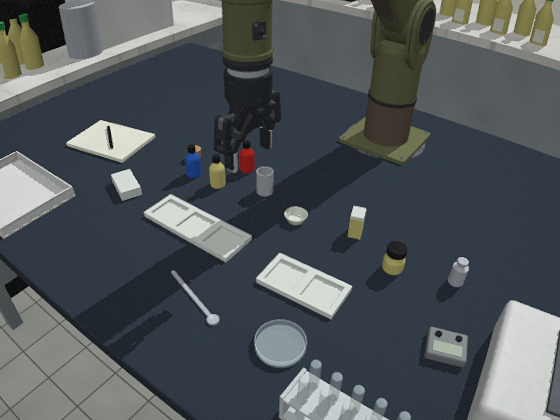

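View pics/side0.png

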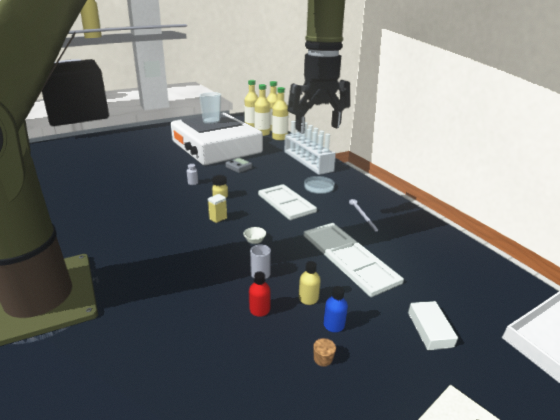

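The scene view shows the yellow bottle at (217,175) between blue (192,163) and red (247,158), with the cup at (264,181). The cell (357,222), jar (395,258) and weight (459,272) are further right; the trays sit at (197,226) and (303,285). Next I need tray yaw, cell yaw and refined positions.

```bash
cat >> look.py <<'E'
def plane(p,uv,z):
    q=cv2.undistortPoints(np.array(uv,float).reshape(-1,1,2),p['intrinsics'],np.array(p['D'],float)).reshape(-1,2)
    d=np.c_[q,np.ones(len(q))]@p['R']; c=-p['R'].T@p['t']
    return (c+d*((z-c[2])/d[:,2])[:,None])[:,:2]
def rect(p,m,z):
    c=max(cv2.findContours(m.astype(np.uint8),0,1)[0],key=cv2.contourArea)
    return cv2.minAreaRect(plane(p,c.reshape(-1,2),z).astype(np.float32))
E
python3 - <<'E'
from look import *
for c in ['scene','side']:
    p=snapshot(c)
    for n in ['tray3','tray2']:
        for s in silhouettes(p,n)[:3]:
            print(c,n,round(s['p'],2),rect(p,s['region'],10))
    for n in ['jar_mid','weight_mid','cell_mid','cup_mid']:
        print(c,n,[(d['location'],round(d['p'],2)) for d in landmark_of(p,n)[:2]])
p=snapshot('side');u,v=proj(p,[427,129,34]).astype(int)
cv2.imwrite('pics/cell.png',cv2.resize(p['color'][v-45:v+45,u-60:u+60,::-1],None,fx=6,fy=6))
E
```

```text
scene tray3 0.88 ((623.2916870117188, 128.01173400878906), (97.76557159423828, 169.93099975585938), 3.005690574645996)
scene tray3 0.55 ((623.4630126953125, -155.61134338378906), (93.38113403320312, 253.68624877929688), 0.4859623312950134)
scene tray2 0.88 ((623.2916870117188, 128.01173400878906), (97.76557159423828, 169.93099975585938), 3.005690574645996)
scene tray2 0.55 ((623.4630126953125, -155.61134338378906), (93.38113403320312, 253.68624877929688), 0.4859623312950134)
scene jar_mid [([471.1, 240.5, 31.4], 0.78)]
scene weight_mid [([428.3, 368.0, 22.4], 0.85)]
scene cell_mid []
scene cup_mid [([424.7, -121.5, 26.9], 0.91)]
side tray3 0.96 ((623.5383911132812, 124.47200012207031), (100.99369049072266, 185.7300567626953), 0.817123532295227)
side tray3 0.73 ((620.23291015625, -157.55934143066406), (262.798095703125, 97.29451751708984), 89.58197784423828)
side tray3 0.38 ((443.6706848144531, 412.6572265625), (159.37338256835938, 34.31340026855469), 73.57984161376953)
side tray2 0.96 ((623.5383911132812, 124.47200012207031), (100.99369049072266, 185.7300567626953), 0.817123532295227)
side tray2 0.73 ((620.23291015625, -157.55934143066406), (262.798095703125, 97.29451751708984), 89.58197784423828)
side tray2 0.38 ((443.6706848144531, 412.6572265625), (159.37338256835938, 34.31340026855469), 73.57984161376953)
side jar_mid [([473.6, 249.6, 29.1], 0.7)]
side weight_mid [([430.1, 366.8, 26.0], 0.78)]
side cell_mid [([425.7, 129.1, 30.8], 0.81), ([417.6, -361.8, 10.3], 0.6)]
side cup_mid [([419.5, -122.6, 30.6], 0.85)]
```

>>> {"op": "jog_arm", "data": {"increments": [[[-0.8,-1.3,-0.5],0,1],[[-1.6,-2.6,-1],0,1],[[-2.4,-3.9,-1.5],0,1],[[-3.2,-5.2,-2],0,1],[[-4,-6.4,-2.5],0,1],[[-4.7,-7,-3],0,1],[[-5.2,-7.66,-3.5],0,1],[[-5.2,-7.66,-3.5],0,1],[[-5.2,-7.66,-3.5],0,1],[[-5.2,-7.66,-3.5],0,1]], "force": 35}}

```text
clock: 2.58
eef_pos: [469.6, -229.6, 299.9]
tool_rot: [2.221, 2.221, 0.002]
contact_force: [0.1, 0.7, 0.3]
opening: 1.001
grip_force: 0.0
```

```bash
python3 - <<'E'
from look import *
p=snapshot('wrist'); save(p,'w1'); print((-p['R'].T@p['t']).round())
for n in ['tall_mid','cup_mid']: print(n,[(np.round(d['location']),round(d['p'],2),proj(p,d['location']).round()) for d in landmark_of(p,n)])
E
```

```text
[ 468. -151.  270.]
tall_mid [(array([ 468., -228.,   40.]), 0.66, array([279., 215.])), (array([ 472., -309.,   38.]), 0.6, array([284., 300.])), (array([ 377., -217.,   45.]), 0.59, array([163., 204.]))]
cup_mid [(array([ 425., -120.,   32.]), 0.81, array([220.,  71.]))]
```

View pics/w1.png

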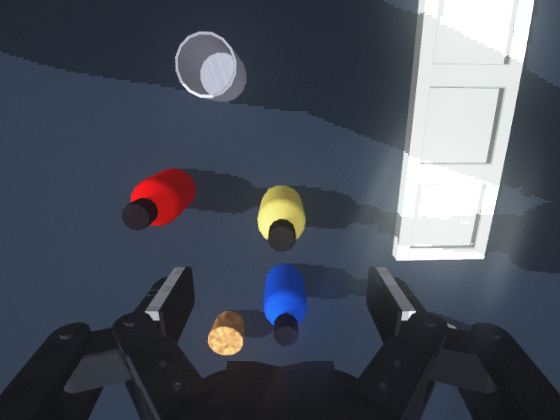

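View pics/cell.png

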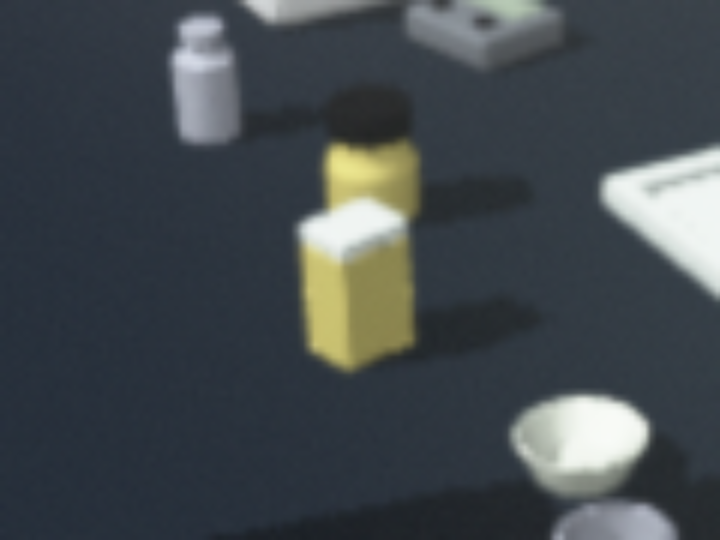

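The wrist view confirms the yellow bottle at (281,215) is centred between the open pads, with red and blue clear of the x-closing line. The cell crop shows it yawed. Descending on the bottle.

>>> {"op": "jog_arm", "data": {"increments": [[[0,0,-1],0,1],[[0,0,-2],0,1],[[0,0,-2.8],0,1],[[0,0,-3.3],0,1],[[0,0,-3.65],0,1],[[0,0,-3.65],0,1],[[0,0,-3.65],0,-1],[[0,0,-3.65],0,-1],[[0,0,-3.65],0,-1],[[0,0,-3.65],0,-1],[[0,0,-3.65],0,-1],[[0,0,-3.65],0,-1],[[0,0,-3.65],0,-1],[[0,0,-3.65],0,-1],[[0,0,-3.65],0,-1],[[0,0,-3.65],0,-1]], "force": 35}}

```text
clock: 4.07
eef_pos: [469.5, -230.0, 191.4]
tool_rot: [2.22, 2.22, 0.002]
contact_force: [0.4, 0.1, 5.1]
opening: 0.43
grip_force: 34.6
```

```bash
python3 - <<'E'
from look import *
o=r.get_obs();print(o['opening'],o['grip_force'],o['contact_force'])
p=snapshot('side')
for z in [0,60]:
    pass
# cell crop origin
u,v=proj(p,[427,129,34]).astype(int)
f=lambda a:(np.array(a,float)/6+[u-60,v-45])
top=plane(p,[f(a) for a in [(300,231),(365,199),(410,225),(347,259)]],60)
bot=plane(p,[f(a) for a in [(308,350),(350,371),(414,347)]],0)
print(top.round(1),bot.round(1)); 
for q in (top,bot): d=np.diff(q,axis=0); print(np.hypot(*d.T),np.degrees(np.arctan2(d[:,1],d[:,0])))
E
```

```text
0.42951308654565223 34.558127615600824 [0.36543408 0.11268325 5.11032244]
[[401.6 131.8]
 [435.9 147. ]
 [444.3 116.3]
 [410.6 100.3]] [[402.2 136.5]
 [412.3 112.2]
 [443.7 118.5]]
[37.49118429 31.79040289 37.2719203 ] [  23.87291844  -74.77001569 -154.48353669]
[26.34209302 32.06413325] [-67.51162916  11.30131066]
```

>>> {"op": "jog_arm", "data": {"increments": [[[0,0,0.5],0,-1],[[0,0,1.4],0,-1],[[0,0,2.4],0,-1],[[0.4,0.2,3.2],0,-1],[[1.2,0.6,3.6],0,-1],[[2.2,1.1,3.6],0,-1],[[3.2,1.6,3.6],0,-1],[[4.2,2,3.6],0,-1],[[4.8,2.3,3.6],0,-1],[[5.05,2.35,3.6],0,-1],[[5.05,2.35,3.6],0,-1],[[5.05,2.35,3.6],0,-1],[[5.05,2.35,3.6],0,-1]]}}

```text
clock: 5.2
eef_pos: [618.7, -161.0, 297.9]
tool_rot: [-2.223, -2.218, 0.005]
contact_force: [0.4, -0.0, -1.0]
opening: 0.43
grip_force: 35.5
```

```bash
python3 - <<'E'
from look import *
p=snapshot('wrist'); save(p,'w2')
for s in silhouettes(p,'tray3')[:2]: print(s['p'],rect(p,s['region'],12))
for d in landmark_of(p,'tray3')[:2]: print(d)
p=snapshot('scene'); save(p,'s2')
E
```

```text
0.72 ((620.0267944335938, -123.05838775634766), (87.08589172363281, 174.55055236816406), 0.12727223336696625)
{'location': [616.4, -158.0, 149.9], 'p': 0.74}
{'location': [624.0, -160.9, -2.1], 'p': 0.65}
```

View pics/w2.png

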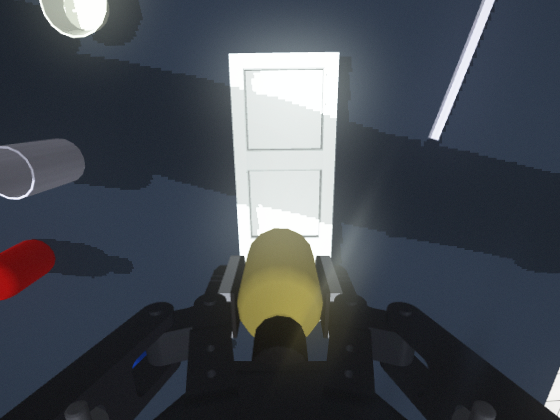

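Bottle is upright in the pads at (281,270); the tray is straight. Its far edge is at row 53 and the rib between the bays at rows 150–170.

```bash
python3 - <<'E'
from look import *
p=snapshot('wrist')
print(plane(p,[(230,53),(339,52),(245,150),(323,149),(249,170),(322,170)],12).round(1),r.get_obs()['eef_pos'])
E
```

```text
[[ 579.9  -35.9]
 [ 664.   -35.4]
 [ 588.9 -110.1]
 [ 654.3 -109.5]
 [ 591.7 -127.1]
 [ 654.2 -127.2]] [ 619.86350119 -159.99462838  298.32966846]
```

>>> {"op": "jog_arm", "data": {"increments": [[[0.05,0.03,-1],0,-1],[[0.05,0.03,-2],0,-1],[[0.05,0.03,-2.7],0,-1],[[0.05,0.03,-3.1],0,-1],[[0.05,0.03,-3.3],0,-1],[[0.05,0.03,-3.42],0,-1],[[0.05,0.03,-3.42],0,-1],[[0.05,0.03,-3.42],0,-1],[[0.05,0.03,-3.42],0,0.4],[[0.05,0.03,-3.42],0,0.4],[[0.05,0.03,-3.42],0,0.4],[[0.05,0.03,-3.42],0,0.4],[[0.05,0.03,-3.2],0,0.8],[[0.05,0.03,-2.5],0,1],[[0.05,0.03,-1.5],0,1],[[0.05,0.03,-0.5],0,1],[[0.05,0.03,0],0,1],[[0.05,0.03,0],0,1]]}}

```text
clock: 6.95
eef_pos: [623.6, -158.7, 303.0]
tool_rot: [2.217, 2.216, 0.008]
contact_force: [0.4, -0.3, -0.6]
opening: 0.999
grip_force: 0.0
```

```bash
python3 - <<'E'
from look import *
print(r.get_obs()['eef_pos'])
for c in ['side','wrist']:
    p=snapshot(c)
    for n in ['tall_mid','cup_mid']: print(c,n,[(np.round(d['location']),round(d['p'],2)) for d in landmark_of(p,n)])
E
```

```text
[ 623.57401934 -158.6676844   302.96546188]
side tall_mid [(array([ 623., -157.,   50.]), 0.81), (array([ 375., -216.,   46.]), 0.8), (array([ 475., -309.,   45.]), 0.78)]
side cup_mid [(array([ 422., -122.,   32.]), 0.77)]
wrist tall_mid [(array([ 623., -159.,   48.]), 0.75)]
wrist cup_mid [(array([ 424., -121.,   32.]), 0.93)]
```

>>> {"op": "jog_arm", "data": {"increments": [[[-1,0.2,0],0,1],[[-2.2,0.4,0],0,1],[[-3.4,0.6,0],0,1],[[-4.6,0.9,0],0,1],[[-5.7,1.1,0],0,1],[[-6.4,1.2,0],0,1],[[-6.63,1.25,0],0,1],[[-6.63,1.25,0],0,1],[[-6.63,1.25,-1],0,1],[[-6.63,1.25,-2],0,1],[[-6.63,1.25,-3],0,1],[[-6.63,1.25,-3.6],0,1],[[-6.63,1.25,-3.85],0,1],[[-6.63,1.25,-3.85],0,1],[[-6.63,1.25,-3.85],0,-1],[[-6.63,1.25,-3.85],0,-1],[[-6.63,1.25,-3.85],0,-1],[[-6.63,1.25,-3.85],0,-1],[[-6.63,1.25,-3.85],0,-1],[[-6.63,1.25,-3.85],0,-1]], "force": 30}}

```text
clock: 8.92
eef_pos: [425.0, -121.2, 181.9]
tool_rot: [2.221, 2.219, 0.003]
contact_force: [-1.0, 1.2, -0.8]
opening: 0.45
grip_force: 30.2
```

>>> {"op": "jog_arm", "data": {"increments": [[[0,0,0],0,-1],[[0,0,0],0,-1],[[0,0,0],0,-1]]}}

```text
clock: 9.17
eef_pos: [423.7, -120.9, 182.5]
tool_rot: [2.221, 2.221, 0.0]
contact_force: [0.0, 0.2, -0.6]
opening: 0.449
grip_force: 30.2
```

>>> {"op": "jog_arm", "data": {"increments": [[[0,0,0.6],0,-1],[[0,0,1.6],0,-1],[[0.3,0.1,2.6],0,-1],[[1.2,0.3,3],0,-1],[[2.2,0.5,3],0,-1],[[3.4,0.8,3],0,-1],[[4.6,1,3],0,-1],[[5.7,1.2,3],0,-1],[[6.4,1.35,3],0,-1],[[6.63,1.41,3],0,-1],[[6.63,1.41,3],0,-1],[[6.63,1.41,3],0,-1],[[6.63,1.41,3],0,-1],[[6.63,1.41,2.2],0,-1],[[6.63,1.41,1.2],0,-1],[[6.63,1.41,0.6],0,-1],[[6.63,1.41,0.3],0,-1],[[6.63,1.41,0.19],0,-1],[[6.63,1.41,0.19],0,-1],[[6.63,1.41,0.19],0,-1]]}}

```text
clock: 10.83
eef_pos: [622.3, -78.6, 189.5]
tool_rot: [2.221, 2.221, 0.002]
contact_force: [0.1, -0.4, 0.0]
opening: 0.454
grip_force: 30.6
```

>>> {"op": "jog_arm", "data": {"increments": [[[0,0,0],0,0.4],[[0,0,0],0,0.4],[[0,0,0],0,0.4],[[0,0,0],0,0.4],[[0,0,0.3],0,1],[[0,0,1],0,1],[[0,0,2],0,1],[[0,0,3],0,1],[[0,0,3.7],0,1],[[0,0,3.7],0,1],[[0,0,3.7],0,1]]}}

```text
clock: 11.75
eef_pos: [622.4, -78.5, 301.4]
tool_rot: [2.22, 2.22, 0.003]
contact_force: [0.2, 0.3, -0.0]
opening: 1.001
grip_force: 0.0
```

```bash
python3 - <<'E'
from look import *
print(r.get_obs()['eef_pos'])
for c in ['side','scene','wrist']:
    p=snapshot(c)
    for n in ['tall_mid','cup_mid','weight_mid','jar_mid']: print(c,n,[(np.round(d['location']),round(d['p'],2)) for d in landmark_of(p,n)])
save(p,'w3')
E
```

```text
[622.39827457 -78.50744421 301.35299919]
side tall_mid [(array([ 621., -158.,   51.]), 0.8), (array([ 477., -309.,   45.]), 0.64), (array([ 375., -213.,   42.]), 0.57)]
side cup_mid [(array([621., -78.,  36.]), 0.68), (array([ 624., -163.,    1.]), 0.61)]
side weight_mid [(array([428., 364.,  25.]), 0.44)]
side jar_mid [(array([475., 248.,  28.]), 0.67)]
scene tall_mid [(array([ 624., -162.,   49.]), 0.85), (array([ 378., -214.,   37.]), 0.68), (array([ 471., -308.,   40.]), 0.48)]
scene cup_mid [(array([623., -78.,  35.]), 0.64)]
scene weight_mid [(array([429., 367.,  26.]), 0.62)]
scene jar_mid [(array([472., 239.,  32.]), 0.75)]
wrist tall_mid [(array([ 622., -160.,   50.]), 0.87), (array([ 378., -214.,   41.]), 0.85)]
wrist cup_mid [(array([626., -77.,  33.]), 0.82)]
wrist weight_mid []
wrist jar_mid []
```

View pics/w3.png

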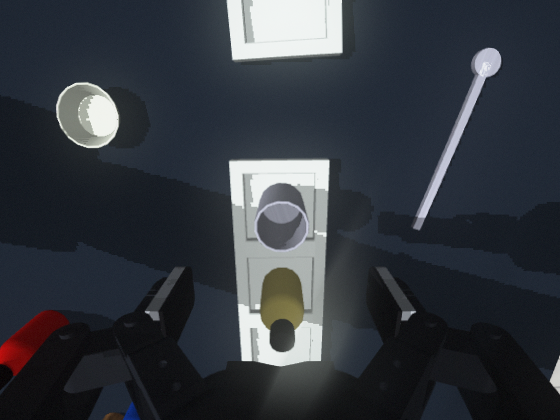

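The picture shows both standing in their bays: cup at (280,220) and bottle at (282,300). On to the weight.

>>> {"op": "jog_arm", "data": {"increments": [[[-0.4,0.9,0],0,1],[[-0.9,2,0],0,1],[[-1.4,3.2,0],0,1],[[-1.9,4.4,0],0,1],[[-2.4,5.6,0],0,1],[[-2.9,6.8,0],0,1],[[-3.4,8,0],0,1],[[-3.9,9.2,0],0,1],[[-4.4,10.4,0],0,1],[[-4.9,11.5,0],0,1],[[-5.4,12.6,0],0,1],[[-5.9,13.6,0],0,1],[[-6.2,14.4,0],0,1],[[-6.43,14.85,0],0,1],[[-6.43,14.85,0],0,1],[[-6.43,14.85,0],0,1],[[-6.43,14.85,0],0,1],[[-6.43,14.85,0],0,1]]}}

```text
clock: 14.0
eef_pos: [430.1, 365.2, 299.2]
tool_rot: [2.223, 2.217, -0.002]
contact_force: [0.2, -0.1, 0.4]
opening: 0.997
grip_force: 0.0
```

```bash
python3 - <<'E'
from look import *
print(r.get_obs()['eef_pos'],r.get_obs()['joints'].round(2) if hasattr(r.get_obs()['joints'],'round') else r.get_obs()['joints'])
p=snapshot('wrist');save(p,'w4')
for n in ['weight_mid','jar_mid']: print(n,[(np.round(d['location']),round(d['p'],2)) for d in landmark_of(p,n)])
E
```

```text
[430.14995809 365.19239651 299.18060088] [-0.46  0.81 -0.57  1.83  0.66  0.7  -1.41]
weight_mid [(array([428., 364.,  27.]), 0.78)]
jar_mid [(array([473., 251.,  25.]), 0.81)]
```

>>> {"op": "jog_arm", "data": {"increments": [[[0,-0.03,-1],0,1],[[0,-0.03,-2],0,1],[[0,-0.03,-3],0,1],[[0,-0.03,-3.6],0,1],[[0,-0.03,-3.92],0,1],[[0,-0.03,-3.92],0,1],[[0,-0.03,-3.92],0,1],[[0,-0.03,-3.92],0,-1],[[0,-0.03,-3.92],0,-1],[[0,-0.03,-3.92],0,-1],[[0,-0.03,-3.92],0,-1],[[0,-0.03,-3.92],0,-1],[[0,-0.03,-3.92],0,-1],[[0,-0.03,-3.92],0,-1],[[0,-0.03,-3.92],0,-1],[[0,-0.03,-3.92],0,-1],[[0,-0.03,-3.92],0,-1]], "force": 50}}

```text
clock: 15.57
eef_pos: [429.4, 366.2, 182.8]
tool_rot: [2.221, 2.221, 0.002]
contact_force: [-0.2, -0.9, 5.3]
opening: 0.361
grip_force: 49.2
```

>>> {"op": "jog_arm", "data": {"increments": [[[0,0,0.5],0,-1],[[0,0,1.3],0,-1],[[0,0,2.3],0,-1],[[0.2,-0.3,3.3],0,-1],[[0.5,-1,4],0,-1],[[0.8,-2.1,4],0,-1],[[1.1,-3.2,4],0,-1],[[1.4,-4.3,4],0,-1],[[1.8,-5.4,4],0,-1],[[2.2,-6.5,4],0,-1],[[2.6,-7.6,4],0,-1],[[3,-8.7,4],0,-1],[[3.4,-9.8,4],0,-1],[[3.8,-10.9,4],0,-1],[[4.1,-12,4],0,-1],[[4.4,-13.1,4],0,-1],[[4.8,-14.2,4],0,-1],[[5.1,-15.3,4],0,-1],[[5.4,-16.4,4],0,-1],[[5.7,-17.4,4],0,-1]]}}

```text
clock: 17.23
eef_pos: [599.8, -158.8, 301.5]
tool_rot: [-2.223, -2.22, 0.003]
contact_force: [1.0, 0.1, -2.9]
opening: 0.359
grip_force: 50.0
```

>>> {"op": "jog_arm", "data": {"increments": [[[0.3,-1,0],0,-1],[[0.6,-1.9,0],0,-1],[[0.73,-2.6,0],0,-1],[[0.73,-2.75,0],0,-1],[[0.73,-2.75,0],0,-1],[[0.73,-2.75,0],0,-1],[[0.73,-2.75,0],0,-1]]}}

```text
clock: 17.82
eef_pos: [621.9, -236.3, 301.9]
tool_rot: [-2.217, -2.224, -0.001]
contact_force: [-0.3, 0.4, -2.1]
opening: 0.36
grip_force: 50.0
```

>>> {"op": "jog_arm", "data": {"increments": [[[0,0,-1],0,-1],[[0,0,-2],0,-1],[[0,0,-2.9],0,-1],[[0,0,-3.4],0,-1],[[0,0,-3.65],0,-1],[[0,0,-3.8],0,-1],[[0,0,-3.8],0,-1],[[0,0,-3.8],0,-1],[[0,0,-3.8],0,0.4],[[0,0,-3.8],0,0.4],[[0,0,-3.8],0,0.4],[[0,0,-3.8],0,0.4],[[0,0,-3.5],0,1],[[0,0,-2.7],0,1],[[0,0,-1.7],0,1],[[0,0,-0.7],0,1],[[0,0,0],0,1],[[0,0,0],0,1],[[0,0,0],0,1]]}}

```text
clock: 19.4
eef_pos: [622.5, -238.5, 303.9]
tool_rot: [2.219, 2.219, 0.003]
contact_force: [-0.5, -0.3, -0.4]
opening: 0.995
grip_force: 0.0
```

>>> {"op": "jog_arm", "data": {"increments": [[[0,1,0],0,1],[[0,2.2,0],0,1],[[0,3.4,0],0,1],[[0,4.6,0],0,1],[[0,5.8,0],0,1],[[0,7,0],0,1],[[0,8,0],0,1],[[-0.5,8.8,0],0,1],[[-1,9.6,0],0,1],[[-1.6,10.4,0],0,1],[[-2.3,11.2,0],0,1],[[-3.2,12,0],0,1],[[-4.2,12.6,0],0,1],[[-5.2,12.6,0],0,1],[[-6,12.6,0],0,1],[[-6.55,12.6,0],0,1],[[-6.55,12.6,0],0,1],[[-6.55,12.6,0],0,1],[[-6.55,12.6,0],0,1],[[-6.55,12.6,0],0,1]]}}

```text
clock: 21.07
eef_pos: [426.7, 139.5, 301.5]
tool_rot: [2.223, 2.22, 0.001]
contact_force: [0.5, -0.8, 0.4]
opening: 1.0
grip_force: 0.0
```

```bash
python3 - <<'E'
from look import *
print(r.get_obs()['eef_pos'])
for c in ['side','scene','wrist']:
    p=snapshot(c)
    for n in ['weight_mid','cell_mid','jar_mid']: print(c,n,[(np.round(d['location']),round(d['p'],2)) for d in landmark_of(p,n)])
    if c=='side': 
        u,v=proj(p,[621,-158,40]).astype(int); a=cv2.resize(p['color'][v-60:v+60,u-80:u+80,::-1],None,fx=3.5,fy=3.5)
b=p['color'][:,:,::-1]; print(b.shape)
cv2.imwrite('pics/m1.png',cv2.resize(np.hstack([a,b]),(800,300)))
cv2.imwrite('pics/w5.png',b)
for s in silhouettes(p,'cell_mid')[:1]: print(rect(p,s['region'],60))
E
```

```text
[426.65713411 139.45124571 301.53076162]
side weight_mid [(array([ 624., -239.,   32.]), 0.58)]
side cell_mid [(array([425., 129.,  30.]), 0.96)]
side jar_mid [(array([475., 247.,  28.]), 0.71)]
scene weight_mid [(array([ 622., -239.,   26.]), 0.54), (array([620., 123.,  -0.]), 0.19)]
scene cell_mid [(array([425., 131.,  34.]), 0.6)]
scene jar_mid [(array([470., 241.,  33.]), 0.58), (array([619., 124.,   2.]), 0.5)]
wrist weight_mid []
wrist cell_mid [(array([425., 133.,  32.]), 0.97)]
wrist jar_mid [(array([470., 250.,  26.]), 0.85)]
(420, 560, 3)
((420.96533203125, 137.4187469482422), (38.821266174316406, 43.675209045410156), 17.66755485534668)
```

View pics/m1.png

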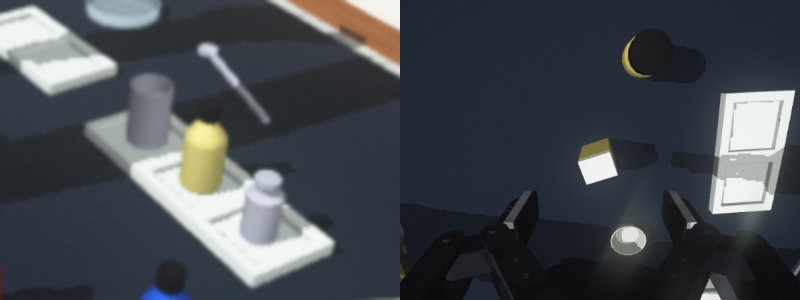

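View pics/w5.png

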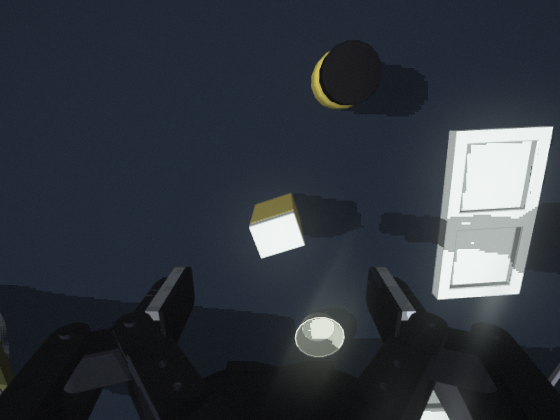

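The weighing kit stands correctly: cup, bottle, weight in the left half. The wrist view shows the cell lid with corners near (249,227), (297,212), (304,246), (262,257), and tray2 on the right.

```bash
python3 - <<'E'
from look import *
p=snapshot('wrist')
q=plane(p,[(249,227),(297,211),(304,246),(262,257)],60);print(q.round(1),q.mean(0))
d=np.diff(q,axis=0);print(np.hypot(*d.T),np.degrees(np.arctan2(d[:,1],d[:,0])))
print(plane(p,[(457,131),(551,127),(520,294),(443,297),(448,219),(525,215)],12).round(1))
print(cv2.minAreaRect(q.astype(np.float32)))
g=cv2.cvtColor(p['color'],cv2.COLOR_RGB2GRAY)
m=np.zeros_like(g);m[195:270,235:315]=(g[195:270,235:315]>150)
print(rect(p,m,60))
E
```

```text
[[401.  137.6]
 [436.8 150.1]
 [442.6 122. ]
 [410.2 112.7]] [422.65106836 130.59307379]
[37.9564011  28.78159912 33.68079991] [  19.30203266  -78.33821202 -164.04047341]
[[574.2 205.6]
 [657.2 210.1]
 [670.   45. ]
 [589.1  43. ]
 [579.5 126.7]
 [653.  130.4]]
((423.5968017578125, 130.40411376953125), (37.95640182495117, 28.526094436645508), 19.302045822143555)
((421.7161560058594, 130.60218811035156), (35.78993225097656, 28.278839111328125), 18.39472007751465)
```

>>> {"op": "jog_arm", "data": {"increments": [[[-0.08,-0.3,0],1.2,1],[[-0.08,-0.3,0],2.4,1],[[-0.08,-0.3,0],3.7,1],[[-0.08,-0.3,-1],3.7,1],[[-0.08,-0.3,-2],3.7,1],[[-0.08,-0.3,-3],3.7,1],[[-0.08,-0.3,-3.6],3.7,1],[[-0.08,-0.3,-3.95],3.7,1],[[-0.08,-0.3,-3.95],3.7,1],[[-0.08,-0.3,-3.95],3.7,1],[[-0.08,-0.3,-3.95],3.7,-1],[[-0.08,-0.3,-3.95],3.7,-1],[[-0.08,-0.3,-3.95],3.7,-1],[[-0.08,-0.3,-3.95],3.7,-1],[[-0.08,-0.3,-3.95],3.7,-1],[[-0.08,-0.3,-3.95],3.7,-1],[[-0.08,-0.3,-3.95],3.7,-1],[[-0.08,-0.3,-3.95],3.7,-1],[[-0.08,-0.3,-3.95],3.7,-1]], "force": 30}}

```text
clock: 23.35
eef_pos: [423.3, 130.5, 184.0]
tool_rot: [1.835, 2.549, 0.002]
contact_force: [0.4, -0.7, 7.1]
opening: 0.42
grip_force: 30.7
```

>>> {"op": "jog_arm", "data": {"increments": [[[0,0,0.6],0,-1],[[0,0,1.6],0,-1],[[0.3,-0.1,2.6],0,-1],[[1.2,-0.3,3],-0.5,-1],[[2.2,-0.5,3],-1,-1],[[3.4,-0.8,3],-1.5,-1],[[4.6,-1,3],-2,-1],[[5.7,-1.2,3],-2.5,-1],[[6.4,-1.4,3],-2.9,-1],[[6.73,-1.48,3],-2.9,-1],[[6.73,-1.48,3],-2.9,-1],[[6.73,-1.48,3],-2.9,-1],[[6.73,-1.48,3],-2.9,-1],[[6.73,-1.48,3],-2.9,-1]]}}

```text
clock: 24.52
eef_pos: [623.7, 86.8, 273.3]
tool_rot: [-2.139, -2.299, 0.002]
contact_force: [-0.2, 0.1, -0.4]
opening: 0.42
grip_force: 30.4
```

```bash
python3 - <<'E'
from look import *
print(r.get_obs()['eef_pos'])
p=snapshot('wrist');save(p,'w6')
E
```

```text
[623.71935589  86.811595   273.29656791]
```

View pics/w6.png

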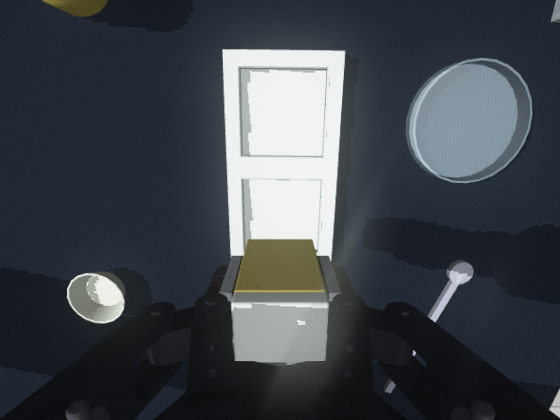

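The tray lines up with the tool at this yaw: far edge at row 51, rib at rows 157–180. The cell is held squarely.

```bash
python3 - <<'E'
from look import *
p=snapshot('wrist')
q=plane(p,[(223,50),(344,51),(239,157),(326,157),(243,180),(323,180),(240,68),(326,68)],12);print(q.round(1))
e=q[1]-q[0];a=np.arctan2(e[1],e[0]);n=np.array([-np.sin(a),np.cos(a)]);print(np.degrees(a))
print((q[0]+q[1])/2-82.5*n,(q[2]+q[3]+q[4]+q[5])/4, r.get_obs()['eef_pos'])
E
```

```text
[[574.3 205.5]
 [658.3 210.8]
 [587.8 132. ]
 [654.  136.7]
 [591.5 114.4]
 [653.8 118.8]
 [586.5 194.7]
 [647.  198.9]]
3.598526408050942
[621.46122671 125.83147785] [621.76721569 125.48155546] [624.14616585  86.667411   273.43430748]
```

>>> {"op": "jog_arm", "data": {"increments": [[[0,0,-0.8],0,-1],[[0,0,-1.6],0,-1],[[0,0,-2.2],0,-1],[[0,0,-2.6],0,-1],[[0,0,-2.8],0,-1],[[0,0,-2.8],0,-1],[[0,0,-2.8],0,-1],[[0,0,-2.8],0,0.4],[[0,0,-2.8],0,0.4],[[0,0,-2.8],0,0.4],[[0,0,-2.8],0,0.4],[[0,0,-2.5],0,1],[[0,0,-1.7],0,1],[[0,0,-0.7],0,1],[[0,0,0.2],0,1],[[0,0,0.9],0,1],[[0,0,0.9],0,1],[[0,0,0.9],0,1]]}}

```text
clock: 26.12
eef_pos: [625.4, 86.3, 302.2]
tool_rot: [2.141, 2.296, 0.004]
contact_force: [-1.3, 0.3, -0.1]
opening: 0.997
grip_force: 0.0
```

>>> {"op": "jog_arm", "data": {"increments": [[[-0.9,0.9,0],0,1],[[-1.8,1.8,0],0,1],[[-2.7,2.7,0],0,1],[[-3.6,3.6,0],0,1],[[-4.4,4.5,0],0,1],[[-5.08,5.2,0],0,1],[[-5.08,5.42,0],0,1],[[-5.08,5.42,0],0,1],[[-5.08,5.42,0],0,1],[[-5.08,5.42,0],0,1],[[-5.08,5.42,0],0,1]]}}

```text
clock: 27.03
eef_pos: [473.6, 247.0, 299.8]
tool_rot: [2.146, 2.293, -0.002]
contact_force: [0.8, -0.4, 0.0]
opening: 1.0
grip_force: 0.0
```

```bash
python3 - <<'E'
from look import *
print(r.get_obs()['eef_pos'])
for c in ['side','scene','wrist']:
    p=snapshot(c)
    for n in ['cell_mid','jar_mid']: print(c,n,[(np.round(d['location']),round(d['p'],2)) for d in landmark_of(p,n)])
E
```

```text
[473.62712123 246.96498356 299.78236868]
side cell_mid [(array([626.,  86.,  37.]), 0.92)]
side jar_mid [(array([472., 249.,  25.]), 0.63)]
scene cell_mid [(array([624.,  89.,  34.]), 0.63)]
scene jar_mid [(array([472., 244.,  33.]), 0.58)]
wrist cell_mid []
wrist jar_mid [(array([471., 250.,  25.]), 0.88)]
```

>>> {"op": "jog_arm", "data": {"increments": [[[0,0,-1],0,1],[[0,0,-2],0,1],[[0,0,-3],0,1],[[0,0,-3.6],0,1],[[0,0,-3.93],0,1],[[0,0,-3.93],0,1],[[0,0,-3.93],0,1],[[0,0,-3.93],0,-1],[[0,0,-3.93],0,-1],[[0,0,-3.93],0,-1],[[0,0,-3.93],0,-1],[[0,0,-3.93],0,-1],[[0,0,-3.93],0,-1],[[0,0,-3.93],0,-1],[[0,0,-3.93],0,-1],[[0,0,-3.93],0,-1]], "force": 30}}

```text
clock: 28.82
eef_pos: [472.9, 248.8, 183.5]
tool_rot: [2.142, 2.297, 0.002]
contact_force: [-1.4, -0.4, 5.3]
opening: 0.497
grip_force: 30.0
```

>>> {"op": "jog_arm", "data": {"increments": [[[0,0,0.6],0,-1],[[0,0,1.6],0,-1],[[0.2,-0.1,2.6],0,-1],[[0.9,-0.4,3],0,-1],[[1.8,-0.9,3],0,-1],[[2.8,-1.5,3],0,-1],[[3.8,-2.1,3],0,-1],[[4.6,-2.6,3],0,-1],[[4.88,-2.77,3],0,-1],[[4.88,-2.77,3],0,-1],[[4.88,-2.77,3],0,-1],[[4.88,-2.77,3],0,-1],[[4.88,-2.77,2.2],0,-1],[[4.88,-2.77,1.3],0,-1],[[4.88,-2.77,0.7],0,-1],[[4.88,-2.77,0.4],0,-1],[[4.88,-2.77,0.2],0,-1],[[4.88,-2.77,0.2],0,-1],[[4.88,-2.77,0.2],0,-1]]}}

```text
clock: 30.4
eef_pos: [618.7, 167.0, 189.5]
tool_rot: [-2.14, -2.299, -0.003]
contact_force: [1.3, -0.3, 0.1]
opening: 0.497
grip_force: 31.6
```

>>> {"op": "jog_arm", "data": {"increments": [[[0,0,0],0,0.5],[[0,0,0],0,0.5],[[0,0,0],0,0.5],[[0,0,0],0,0.5],[[0,0,0.3],0,1],[[0,0,1],0,1],[[0,0,2],0,1],[[0,0,3],0,1],[[0,0,4],0,1],[[0,0,5],0,1],[[0,0,5.5],0,1],[[0,0,5.5],0,1],[[0,0,5.5],0,1]]}}

```text
clock: 31.48
eef_pos: [619.1, 165.7, 354.8]
tool_rot: [2.142, 2.297, 0.003]
contact_force: [-0.2, -1.2, -0.3]
opening: 1.0
grip_force: 0.0
```

```bash
python3 - <<'E'
from look import *
print(r.get_obs()['eef_pos'],r.get_obs()['contact_force'])
p=snapshot('side');save(p,'side9')
for n in N[:7]: print(n,[(np.round(d['location']),round(d['p'],2)) for d in landmark_of(p,n)])
cv2.imwrite('pics/fin.png',cv2.resize(p['color'][130:370,150:470,::-1],None,fx=2.5,fy=2.5))
E
```

```text
[619.0604747  165.65200841 354.77937884] [-0.22126932 -1.16645986 -0.30458819]
tall_mid [(array([ 376., -215.,   43.]), 0.94), (array([ 622., -156.,   50.]), 0.72), (array([ 473., -306.,   43.]), 0.68)]
jar_mid [(array([619., 166.,  34.]), 0.81), (array([622., 125.,   3.]), 0.56)]
cup_mid [(array([623., -81.,  37.]), 0.69)]
weight_mid [(array([ 625., -240.,   30.]), 0.77)]
cell_mid [(array([629.,  83.,  37.]), 0.67)]
stopper_mid [(array([ 417., -362.,   10.]), 0.58)]
dish_mid [(array([467.,   1.,  11.]), 0.76)]
```

View pics/fin.png

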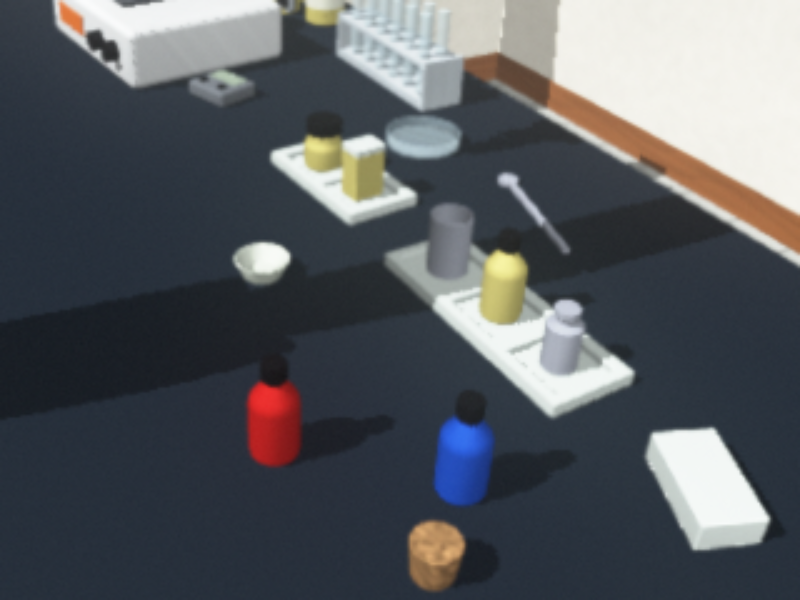

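All five stand upright in their bays: jar (323,145), cell (363,170), cup (450,240), bottle (503,285), weight (562,340). The dish and stopper haven't moved.

```bash
python3 -c "
from plant import r
print(r.job_done())"
```

```text
the job is handed in; nothing more can be done
None
```

Both kits are made up and the job is handed in at about 31 s: cup, tall bottle and weight stand upright in the three-bay tray (bottle in the middle), jar and cell in the two-bay tray, and the stopper and dish were left alone.

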